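Sort the casting buttons by metal for the next melt

TASK

Five casting buttons, the round cone-shaped leftovers with a short stub, stand about the bench after a casting day. So that no melt gets mixed metal, put each one into the black dish that already holds clippings of its own metal (two copper, two brass, one silver), standing flat on the dish's floor on its broad foot with the stub up, so that the crucible tongs can take it by the stub. Leave the finished copper cup and brass bangle where they are.

Things in the scene. Friction and masses are not known exactly. Their poses are not given: they have to be found in the camera images.
- copper_large_mid (a point): Large casting button of copper (reddish metal), loose, standing on its broad foot on the bench: broad foot 42 mm across with a straight edge 11 mm high, a cone from 11 to 20 mm high, then an upright round stub 14 mm thick from 20 to 40 mm high; total height 40 mm; about 200 g. The point is on its axis, half-way up (20 mm above its underside); z points along the axis to the stub's end. Round, so its yaw does not matter. Can be gripped by the stub or by the edge of the foot.
- copper_small_mid (a point): Small casting button of copper (reddish metal), loose, standing on its broad foot on the bench: broad foot 32 mm across with a straight edge 9 mm high, a cone from 9 to 16 mm high, then an upright round stub 12 mm thick from 16 to 35 mm high; total height 35 mm; about 95 g. The point is on its axis, half-way up (17.5 mm above its underside); z points along the axis to the stub's end. Round, so its yaw does not matter. Can be gripped by the stub or by the edge of the foot.
- brass_large_mid (a point): Large casting button of brass (yellow metal), loose, standing on its broad foot on the bench: broad foot 42 mm across with a straight edge 11 mm high, a cone from 11 to 20 mm high, then an upright round stub 14 mm thick from 20 to 40 mm high; total height 40 mm; about 190 g. The point is on its axis, half-way up (20 mm above its underside); z points along the axis to the stub's end. Round, so its yaw does not matter. Can be gripped by the stub or by the edge of the foot.
- brass_small_mid (a point): Small casting button of brass (yellow metal), loose, standing on its broad foot on the bench: broad foot 32 mm across with a straight edge 9 mm high, a cone from 9 to 16 mm high, then an upright round stub 12 mm thick from 16 to 35 mm high; total height 35 mm; about 90 g. The point is on its axis, half-way up (17.5 mm above its underside); z points along the axis to the stub's end. Round, so its yaw does not matter. Can be gripped by the stub or by the edge of the foot.
- silver_large_mid (a point): Large casting button of silver (whitish metal), loose, standing on its broad foot on the bench: broad foot 42 mm across with a straight edge 11 mm high, a cone from 11 to 20 mm high, then an upright round stub 14 mm thick from 20 to 40 mm high; total height 40 mm; about 230 g. The point is on its axis, half-way up (20 mm above its underside); z points along the axis to the stub's end. Round, so its yaw does not matter. Can be gripped by the stub or by the edge of the foot.
- dish_copper: Round black dish fixed to the bench, 140 mm across the rim, 20 mm high, wall 3 mm, with copper (reddish) clippings 2 to 4 mm thick scattered round the edge of its floor. The floor is flat and bare within about 42 mm of the centre and lies 4 mm above the bench; the clippings lie from there out to the wall. Origin: centre of the underside, at bench height; z up.
- dish_brass: Round black dish fixed to the bench, 140 mm across the rim, 20 mm high, wall 3 mm, with brass (yellow) clippings 2 to 4 mm thick scattered round the edge of its floor. The floor is flat and bare within about 42 mm of the centre and lies 4 mm above the bench; the clippings lie from there out to the wall. Origin: centre of the underside, at bench height; z up.
- dish_silver: Round black dish fixed to the bench, 140 mm across the rim, 20 mm high, wall 3 mm, with silver (whitish) clippings 2 to 4 mm thick scattered round the edge of its floor. The floor is flat and bare within about 42 mm of the centre and lies 4 mm above the bench; the clippings lie from there out to the wall. Origin: centre of the underside, at bench height; z up.
- cup: Finished raised copper cup, open, about 58 mm across the rim and 44 mm high, loose on the bench, not to be moved. Origin: centre of the underside; z up.
- bangle: Finished brass bangle, a ring 66 mm across outside, 57 mm inside, 12 mm high, lying flat and loose on the bench, not to be moved. Origin: centre of the underside; z up.
Mind the look-alikes: they are no part of the job. What is shaped like the part that bears silver_large_mid but pink is not meant. What is shaped like the part that bears brass_small_mid but green is not meant.

How it is judged:
By the outcome, as a careful person would: the job done as asked, in the order asked, and still so for the second after the job is handed in, with the robot touching nothing.
It also fails if it takes over 109 s, if anything falls off the work surface, if the arm or the gripper's body presses on something with over 40 N, if the wrist force passes 120 N, or if a joint passes its speed limit or range.

ROBOT

A 6-joint arm with a two-finger parallel gripper is mounted at the origin on the work surface. World frame = base frame: x ahead of the robot, y to its left, z up, the work surface at z = 0. Lengths are in m, angles in degrees, forces in N, time in s.
With the tool pointing down it reaches from about 0.3 to 0.75 m from the base axis. Payload 8.5 kg.
Tool frame: the origin (TCP) lies at the very end of the fingers, on their centre line; the grasp point (between the pads) lies 19 mm behind it; z points along the fingers, y is the line along which they close (so a half turn about z gives the same grasp; the last joint's range is limited). The gripper opens to 85 mm and grips with 20 to 120 N. Pads are 22 mm wide; open, the fingers measure 114 mm over their backs; the gripper's body (76 mm by 85 mm) begins 54 mm behind the grasp point. The pads swing forward as they close: fully open they stand 13 mm farther back than shut.
Start: joints at [-76.45, 21.807, 74.336, -0, 83.858, -12.336], TCP at [0.24, -0.495, 0.231] pointing down, gripper open.
Joint ranges: [-178.18, 178.18], [-50.72, 133.34], [12.68, 142.11], [-81.47, 261.47], [9.98, 163.14], [-165.26, 165.26]. Speed limits (degrees/s): [136.94, 136.94, 180, 180, 180, 180].

INTERFACE

Orientations are given as a 3x3 rotation matrix whose columns are the frame's x, y, z axes.
In Python, from rig import * gives the robot as it stands. The module is installed in compiled form; this text tells all that it offers.
- The arm moves only by the shell command python3 -m pendant 'ROWS' [OPENING] [FORCE]. ROWS is JSON, a list of rows, each a list of 2 entries, a list of its own where there are three numbers: the shift along the tool's x, y, z as a fraction of full scale, then the turn, a rotation vector about the tool's x, y, z as a fraction of full scale. A call has 1 to 8 rows; each row shifts and turns the commanded pose from where the row before left it, along the tool's axes as they then stand; what a row does not reach is not made up. Full scale, the value 1, is 40 mm for a shift and 5 degrees for a turn. A row lasts 1/8 s, in which the tool goes at most 62.5 mm and 10.7 degrees, less where a joint would pass 70% of its speed; a pose out of reach is approached as far as the arm can. A call with a number of a shift or a turn outside -1 to 1 is refused whole. A call with a gripper value outside its range is refused whole. OPENING is the opening, from 0 (shut) to 1 (fully open), set as the call begins (- or left out, the last holds). The fingers move at their own pace and stop on an object; FORCE is the grip in N (left out, the last holds). Time passes only in rows, so rows that do not move let the fingers close. It gives the time, the measured TCP pose, the force, the opening and the grip force at its end, in the units of the state.
- observe(): the state, without advancing time (a new reading comes with each control period).
- get_image(name): name is "scene" or "top" or "wrist"; returns a dict with "img" (400x640x3 uint8, blue, green, red), "range_z" (400x640 float32, m along the optical axis (not along the pixel's ray), 0 where there is no reading), "camera_matrix" (3x3 intrinsics, pixels), "dist_coeffs" ([k1, k2, p1, p2, k3] as OpenCV has them; the pictures are not rectified), "eye" and "rotation" of the camera in the world. Camera axes: x right, y down, z forward; pixel columns grow to the right and rows downward; lengths in m; the calibration is good to about 2 mm. A picture is of the moment at which its call begins.
- close_job(): hands the job in; it is judged then, once.
Trained networks look in the newest picture that a camera, given by its name, has taken for a name from the list of things; names that differ only in an ending like _2 or _b are one class to them, and where a whole thing is asked for, a point or a joint stands for the part that bears it (a point fixed in the world has none). Each returns a list of dicts, best first, with "conf" (0 to 1); they miss things now and then, are a little off and sometimes report something else, mostly with a low value. They report only what shows in the picture. A call takes as long as a camera call. They do not tell look-alikes from the thing itself.
- regions_of(camera, query): "mask" (400x640 bool, what is visible of it).
- landmark_of(camera, query): "point" ([x, y, z] in m, in world coordinates, good to about 4 mm: a listed point, or the origin of a listed thing).
The state is a dict: "time_s": time; "q": joint angles; "qvel": joint speeds; "joint_efforts": joint torques, N m; "position": TCP position; "tool_rot": TCP orientation; "ft_force": force on the tool from outside, world axes, zero at the start; "wrist_torque": the same for the moment, N m; "grip_width": finger opening in m; "gripper_force": force on a finger pad.
Only numpy, scipy, OpenCV 4.12 (cv2) and the standard library are available. Lean on these libraries where they do the work, as an engineer would, in place of code of your own. Each camera call takes 0.05 s, during which the arm holds its last target. There are 200 camera calls.

## Working session

There is one attempt and no reset: what is moved stays moved. The work goes in short steps, Python scripts to look and compute and a shell command to move; the robot and the scene stay as the last step left them, time stands still between calls to the robot, and variables do not carry over. Pictures are saved under pics/ and viewed, at most 14 in all, crops included, and the job is handed in when it is done.

```bash
mkdir -p pics
cat > h.py <<'E'
from rig import *
import numpy as np, cv2
def px2w(d,u,v,z=None):
    "pixel -> world, by range (z None) or by plane height z"
    K=np.array(d["camera_matrix"]);D=np.array(d["dist_coeffs"])
    n=cv2.undistortPoints(np.array([[[u,v]]],float),K,D)[0,0]
    R=np.array(d["rotation"]);e=np.array(d["eye"]);r=R@np.array([n[0],n[1],1])
    t=d["range_z"][int(v),int(u)] if z is None else (z-e[2])/r[2]
    return e+t*r
E
python3 - <<'E'
from h import *
for n in("top","scene"):
    d=get_image(n);cv2.imwrite(f"pics/{n}0.png",d["img"]);print(n,np.round(d["eye"],3),np.round(d["rotation"],2).tolist())
s=observe();print(s["time_s"],s["position"],np.round(s["tool_rot"],3).tolist())
E
```

```text
top [0.441 0.019 0.825] [[0.02, -1.0, 0.08], [-1.0, -0.02, -0.03], [0.03, -0.08, -1.0]]
scene [ 0.96  -0.608  0.558] [[0.79, 0.34, -0.51], [0.62, -0.43, 0.66], [0.01, -0.83, -0.55]]
0.1 [ 0.24004311 -0.4945654   0.23077478] [[0.9, 0.437, -0.0], [0.437, -0.9, 0.001], [0.0, -0.001, -1.0]]
```

View pics/top0.png

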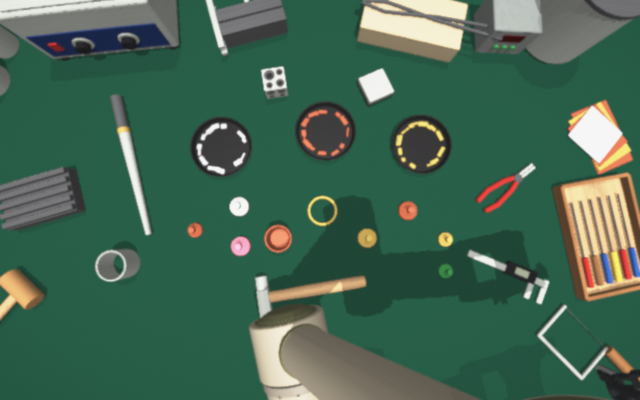

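View pics/scene0.png

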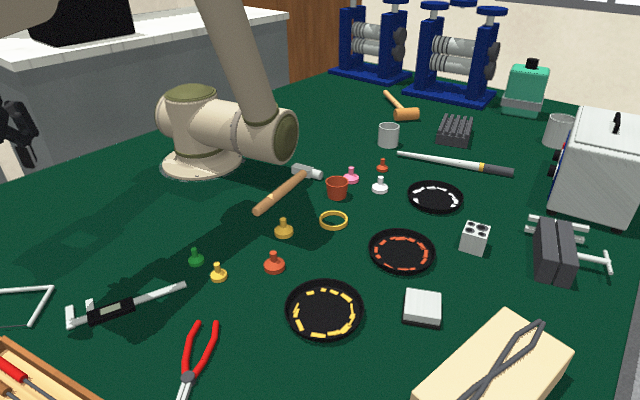

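Top view: silver large (239,206) with the pink look-alike (240,246). Copper small (195,230), with the cup (278,238) the other reddish thing. Copper large (408,210); brass large (367,238); brass small (446,240) with the green look-alike (446,271); bangle (322,210). Dishes: silver (221,147), copper (325,131), brass (421,143). I pick by colour and check in one crop.

Run:
```python
from h import *
d=get_image("top");im=d["img"]
cv2.imwrite("pics/crop1.png",cv2.resize(im[100:290,170:470],None,fx=2.6,fy=2.6,interpolation=cv2.INTER_CUBIC))
H,W=im.shape[:2]
K=np.array(d["camera_matrix"]);D=np.array(d["dist_coeffs"])
v,u=np.mgrid[0:H,0:W]
n=cv2.undistortPoints(np.stack([u,v],-1).reshape(-1,1,2).astype(float),K,D).reshape(H,W,2)
P=np.dstack([n,np.ones((H,W))])*d["range_z"][...,None]@np.array(d["rotation"]).T+np.array(d["eye"])
for nm,c in dict(sil=(239,206),pink=(240,246),cus=(195,230),brl=(367,238),cul=(408,210),brs=(446,240),green=(446,271),cup=(278,238),bang=(322,210)).items():
    s=np.s_[c[1]-18:c[1]+19,c[0]-18:c[0]+19];p=P[s].reshape(-1,3)
    z0=np.median(p[:,2]);f=p[(p[:,2]>z0+.005)];zt=f[:,2].max()
    t=f[f[:,2]>z0+.7*(zt-z0)]
    print(nm,"bench",z0.round(4),"top",zt.round(4),"foot mid",((f.max(0)+f.min(0))/2)[:2].round(4),"ext",np.ptp(f,axis=0)[:2].round(3),"stub",((t.max(0)+t.min(0))/2)[:2].round(4),np.ptp(t,axis=0)[:2].round(3))
for nm,c in dict(dS=(221,147),dC=(325,131),dB=(421,143)).items():
    s=np.s_[c[1]-36:c[1]+37,c[0]-36:c[0]+37];p=P[s].reshape(-1,3);f=p[(p[:,2]>.012)&(p[:,2]<.03)]
    print(nm,((f.max(0)+f.min(0))/2).round(4),np.ptp(f,axis=0).round(3))
for q in["copper_large_mid","copper_small_mid","brass_large_mid","brass_small_mid","silver_large_mid","dish_copper","dish_brass","dish_silver","cup","bangle"]:
    print(q,[(np.round(r["point"],4).tolist(),round(r["conf"],2)) for r in landmark_of("top",q)][:3])
```

```text
sil bench -0.0002 top 0.8249 foot mid [0.4773 0.1133] ext [0.072 0.188] stub [0.4414 0.0192] [0. 0.]
pink bench -0.0002 top 0.8249 foot mid [0.4135 0.1107] ext [0.056 0.183] stub [0.4414 0.0192] [0. 0.]
cus bench -0.0004 top 0.8249 foot mid [0.4381 0.1596] ext [0.029 0.281] stub [0.4414 0.0192] [0. 0.]
brl bench -0.0001 top 0.8249 foot mid [ 0.4272 -0.052 ] ext [0.039 0.142] stub [0.4414 0.0192] [0. 0.]
cul bench 0.0001 top 0.8249 foot mid [ 0.4765 -0.0991] ext [0.07  0.237] stub [0.4414 0.0192] [0. 0.]
brs bench -0.0003 top 0.8249 foot mid [ 0.4277 -0.1384] ext [0.03  0.315] stub [0.4414 0.0192] [0. 0.]
green bench -0.0004 top 0.8249 foot mid [ 0.3909 -0.139 ] ext [0.101 0.316] stub [0.4414 0.0192] [0. 0.]
cup bench 0.0008 top 0.8249 foot mid [0.4235 0.0707] ext [0.056 0.103] stub [0.4414 0.0192] [0. 0.]
bang bench -0.0003 top 0.8249 foot mid [ 0.4803 -0.0016] ext [0.078 0.066] stub [0.4414 0.0192] [0. 0.]
dS [0.6268 0.2318 0.0173] [0.137 0.138 0.01 ]
dC [ 0.6692 -0.0039  0.0177] [0.134 0.137 0.011]
dB [ 0.6437 -0.226   0.018 ] [0.137 0.138 0.012]
copper_large_mid [([0.4896, -0.198, 0.0175], 0.63), ([0.6433, -0.2289, 0.0], 0.46), ([0.6288, 0.2312, -0.0009], 0.4)]
copper_small_mid [([0.4347, 0.2836, 0.0158], 0.55)]
brass_large_mid [([0.4247, -0.1019, 0.0166], 0.52)]
brass_small_mid [([0.3548, -0.282, 0.0167], 0.5)]
silver_large_mid [([0.4023, 0.1835, 0.017], 0.8), ([0.4918, 0.1846, 0.0217], 0.5), ([0.6718, -0.006, -0.0012], 0.45)]
dish_copper []
dish_brass [([0.6443, -0.2301, -0.0004], 0.88), ([0.6687, -0.0028, -0.0007], 0.58)]
dish_silver [([0.6293, 0.2302, 0.0007], 0.84)]
cup [([0.4266, 0.0971, 0.0007], 0.8)]
bangle [([0.4817, -0.0019, -0.0018], 0.7)]
```

View pics/crop1.png

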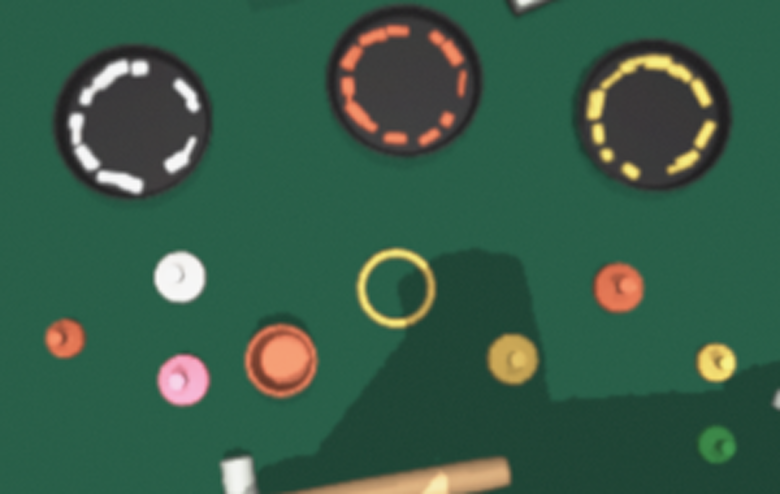

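The crop shows white silver at (180,277) and pink at (184,380). Reddish large is at (619,288) and small at (65,338), yellow large at (513,359) and small at (716,362), green at (716,444). The metals are clear, so I'll redo the centroids without the zero-range pixels.

```bash
cat >> h.py <<'E'
def cloud(d):
    K=np.array(d["camera_matrix"]);D=np.array(d["dist_coeffs"]);H,W=d["range_z"].shape
    v,u=np.mgrid[0:H,0:W]
    n=cv2.undistortPoints(np.stack([u,v],-1).reshape(-1,1,2).astype(float),K,D).reshape(H,W,2)
    r=d["range_z"].copy();r[r<=0]=np.nan
    return np.dstack([n,np.ones((H,W))])*r[...,None]@np.array(d["rotation"]).T+np.array(d["eye"])
E
python3 - <<'E'
from h import *
d=get_image("top");P=cloud(d)
for nm,c,r in [("sil",(239,206),16),("pink",(240,246),14),("cus",(195,230),14),("brl",(367,238),16),("cul",(408,210),16),("brs",(446,240),14),("green",(446,271),14),("cup",(278,238),19),("bang",(322,210),20)]:
    p=P[c[1]-r:c[1]+r+1,c[0]-r:c[0]+r+1].reshape(-1,3);p=p[np.isfinite(p[:,2])]
    f=p[p[:,2]>.005];t=f[f[:,2]>.023];m=lambda a:((a.max(0)+a.min(0))/2)[:2].round(4) if len(a) else None
    print(nm,"top",f[:,2].max().round(4),"foot",m(f),np.ptp(f,axis=0)[:2].round(3),"stub",m(t),len(t),t.mean(0).round(4) if len(t) else "")
x=P[240:340,230:380].reshape(-1,3);x=x[(x[:,2]>.01)&(x[:,2]<.06)];print("hammer x max",x[:,0].max(),"z",x[:,2].max(), "y",x[:,1].min(),x[:,1].max())
E
```

```text
sil top 0.0421 foot [0.4929 0.1871] [0.04  0.041] stub [0.4931 0.1876] 44 [0.4929 0.1865 0.0372]
pink top 0.042 foot [0.4045 0.1814] [0.038 0.04 ] stub [0.4045 0.1808] 42 [0.4043 0.1801 0.0367]
cus top 0.0364 foot [0.4381 0.2852] [0.029 0.029] stub [0.438  0.2839] 28 [0.4374 0.2835 0.0338]
brl top 0.042 foot [ 0.4273 -0.1031] [0.038 0.041] stub [ 0.4278 -0.1028] 35 [ 0.4277 -0.1021  0.0382]
cul top 0.0436 foot [ 0.4912 -0.1961] [0.041 0.041] stub [ 0.491  -0.1957] 43 [ 0.4908 -0.1946  0.037 ]
brs top 0.0387 foot [ 0.4277 -0.2811] [0.03 0.03] stub [ 0.427  -0.2812] 32 [ 0.427  -0.2801  0.0329]
green top 0.0368 foot [ 0.3554 -0.282 ] [0.029 0.032] stub [ 0.3552 -0.2817] 36 [ 0.3553 -0.281   0.0321]
cup top 0.0465 foot [0.4236 0.0941] [0.056 0.056] stub [0.4236 0.0941] 214 [0.4226 0.098  0.0384]
bang top 0.0153 foot [ 4.875e-01 -3.000e-04] [0.064 0.064] stub None 0 
hammer x max 0.42248960834994925 z 0.04654697940484964 y -0.12086307876962352 0.2015577588227402
```

```bash
python3 -m pendant '[[[0,0,0.3],[0,0,0.864]],[[0,0,0.3],[0,0,0.864]],[[0,0,0.3],[0,0,0.864]],[[0,0,0.3],[0,0,0.864]],[[0,0,0.3],[0,0,0.864]],[[0,0,0.3],[0,0,0.864]]]' 0.45 40
python3 -m pendant '[[[0.78,-0.89,0],[0,0,0]],[[0.78,-0.89,0],[0,0,0]],[[0.78,-0.89,0],[0,0,0]],[[0.78,-0.89,0],[0,0,0]],[[0.78,-0.89,0],[0,0,0]],[[0.78,-0.89,0],[0,0,0]],[[0,0,0],[0,0,0]]]'
```

```text
time_s: 1.45
position: [0.2401, -0.4948, 0.159]
tool_rot: [[1.0, -0.003, 0.0], [-0.003, -1.0, -0.0], [0.0, 0.0, -1.0]]
ft_force: [-0.5, 0.3, 0.6]
grip_width: 0.0387
gripper_force: 0.0
time_s: 2.33
position: [0.4289, -0.2792, 0.1594]
tool_rot: [[1.0, 0.003, 0.0], [0.003, -1.0, 0.0], [0.0, -0.0, -1.0]]
ft_force: [-1.3, -0.8, 0.2]
grip_width: 0.0386
gripper_force: 0.0
```

Run:
```python
from h import *
d=get_image("wrist");cv2.imwrite("pics/w1.png",d["img"]);P=cloud(d)
q=P.reshape(-1,3)
for c in [(.4275,-.281),(.3554,-.282),(.491,-.196)]:
    p=q[np.hypot(q[:,0]-c[0],q[:,1]-c[1])<.032]
    if len(p)<10: print(c,"none");continue
    f=p[(p[:,2]>.004)&(p[:,2]<.05)];t=f[f[:,2]>.025];m=lambda a:((a.max(0)+a.min(0))/2)[:2].round(4)
    print(c,"bench",np.median(p[:,2]).round(4),"top",f[:,2].max().round(4),m(f),np.ptp(f,axis=0).round(3),m(t),np.ptp(t,axis=0).round(3))
```

```text
(0.4275, -0.281) bench 0.2225 top 0.0354 [ 0.4279 -0.2824] [0.031 0.03  0.031] [ 0.4279 -0.2826] [0.011 0.011 0.01 ]
(0.3554, -0.282) bench -0.0014 top 0.0348 [ 0.3581 -0.283 ] [0.028 0.031 0.031] [ 0.3567 -0.2827] [0.011 0.011 0.01 ]
(0.491, -0.196) bench -0.0006 top 0.0405 [ 0.4921 -0.196 ] [0.041 0.041 0.036] [ 0.4919 -0.1961] [0.013 0.014 0.015]
```

View pics/w1.png

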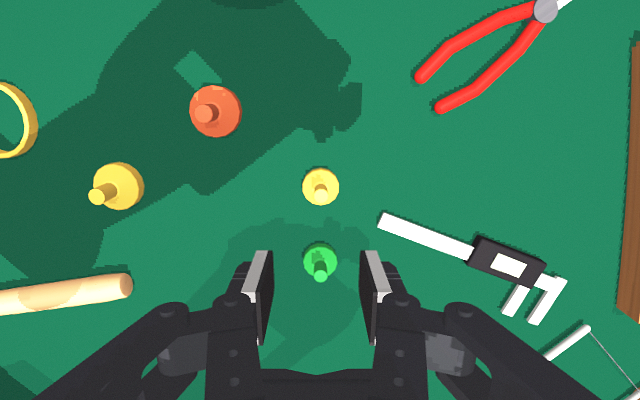

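Wrist view: the target yellow small is at (320,187), with the green one nearer at (320,263). The two cameras agree within 2 mm, so I'm grasping brass small.

```bash
python3 -m pendant '[[[-0.02,0.07,0.7],[0,0,0]],[[0,0,0.7],[0,0,0]],[[0,0,0.7],[0,0,0]],[[0,0,0.7],[0,0,0]],[[0,0,0.5],[0,0,0]],[[0,0,0.2],[0,0,0]],[[0,0,0],[0,0,0]]]'
python3 -m pendant '[[[0,0,0],[0,0,0]],[[0,0,0],[0,0,0]],[[0,0,0],[0,0,0]],[[0,0,0],[0,0,0]],[[0,0,0],[0,0,0]],[[0,0,0],[0,0,0]]]' 0 40
```

```text
time_s: 3.25
position: [0.4263, -0.2847, 0.0193]
tool_rot: [[1.0, -0.001, -0.0], [-0.001, -1.0, 0.0], [-0.0, -0.0, -1.0]]
ft_force: [1.0, -0.3, 0.5]
grip_width: 0.0385
gripper_force: 0.0
time_s: 4.0
position: [0.4269, -0.2844, 0.0199]
tool_rot: [[1.0, -0.0, 0.001], [-0.0, -1.0, -0.001], [0.001, 0.001, -1.0]]
ft_force: [-0.1, 0.5, 5.9]
grip_width: 0.0097
gripper_force: 39.5
```

```bash
python3 -m pendant '[[[0,0,-0.2],[0,0,0]],[[0,0,-0.6],[0,0,0]],[[0,0,-1],[0,0,0]],[[0,0,-1],[0,0,0]],[[0,0,-0.5],[0,0,0]],[[0,0,0],[0,0,0]]]'
python3 -m pendant '[[[0.75,-0.2,0],[0,0,0]],[[0.9,-0.2,0],[0,0,0]],[[0.9,-0.2,0],[0,0,0]],[[0.9,-0.2,0],[0,0,0]],[[0.9,-0.2,0],[0,0,0]],[[0.8,-0.2,0],[0,0,0]],[[0.4,-0.2,0],[0,0,0]],[[0,0,0],[0,0,0]]]'
cat > dish.py <<'E'
from h import *
import sys
def rimfit(P,c):
    q=P.reshape(-1,3);q=q[np.isfinite(q[:,2])]
    r=np.hypot(q[:,0]-c[0],q[:,1]-c[1]);f=q[(r>.058)&(r<.08)&(q[:,2]>.015)&(q[:,2]<.025)]
    A=np.c_[2*f[:,:2],np.ones(len(f))];s=np.linalg.lstsq(A,(f[:,:2]**2).sum(1),rcond=None)[0]
    return s[:2].round(4),np.sqrt(s[2]+s[0]**2+s[1]**2).round(4),len(f)
if __name__=="__main__":
    T=cloud(get_image("top"))
    for n,c in dict(S=(.6268,.2318),C=(.669,-.004),B=(.6437,-.226)).items(): print(n,rimfit(T,c))
    d=get_image("wrist");cv2.imwrite(sys.argv[1],d["img"])
    print("wrist",rimfit(cloud(d),eval(sys.argv[2])))
    print(observe()["position"])
E
python3 dish.py pics/w2.png "(.6437,-.226)"
```

```text
time_s: 4.75
position: [0.4269, -0.2843, 0.1526]
tool_rot: [[1.0, -0.001, 0.002], [-0.001, -1.0, -0.002], [0.002, 0.002, -1.0]]
ft_force: [-0.5, -0.2, -0.9]
grip_width: 0.0098
gripper_force: 39.1
time_s: 5.75
position: [0.6488, -0.2273, 0.1491]
tool_rot: [[1.0, 0.001, -0.003], [0.001, -1.0, 0.002], [-0.003, -0.002, -1.0]]
ft_force: [-0.9, 0.9, -1.1]
grip_width: 0.0097
gripper_force: 39.0
S (array([0.6264, 0.2317]), np.float64(0.0669), 343)
C (array([ 0.6691, -0.0045]), np.float64(0.0672), 316)
B (array([ 0.6437, -0.2251]), np.float64(0.0663), 139)
wrist (array([ 0.6457, -0.2264]), np.float64(0.0673), 2195)
[ 0.64790022 -0.22829795  0.15018026]
```

View pics/w2.png

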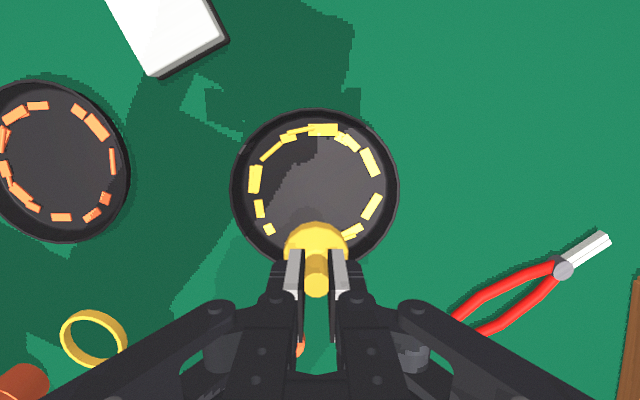

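The wrist view shows the button held by its stub at (317,250) over the brass dish, whose centre is about (315,187). Next: measure the button's position and tilt in the hand.

```bash
cat > held.py <<'E'
from h import *
def held(P,im,tcp,r=.021):
    "points of the coloured button near the tool: foot centre by xy extents + foot-edge depth tilt"
    hsv=cv2.cvtColor(im,cv2.COLOR_BGR2HSV)
    q=P.reshape(-1,3);s=hsv.reshape(-1,3)
    k=(np.hypot(q[:,0]-tcp[0],q[:,1]-tcp[1])<.035)&(q[:,2]>tcp[2]-.035)&(q[:,2]<tcp[2]+.03)&((s[:,1]>90))
    q=q[k];lo=q[q[:,2]<tcp[2]-.004];hi=q[q[:,2]>tcp[2]+.002]
    m=lambda a:((a.max(0)+a.min(0))/2).round(4) if len(a) else None
    print("rel foot",m(lo)-np.round(tcp,4),np.ptp(lo,axis=0).round(3),"rel stub",m(hi)-np.round(tcp,4) if len(hi) else None,np.ptp(hi,axis=0).round(3) if len(hi) else "")
    # normal of stub end (top few mm)
    t=q[q[:,2]>np.percentile(q[:,2],99.5)-.002];n=np.linalg.svd(t-t.mean(0))[2][2];print("top face n",n.round(3),len(t),"zmax",(q[:,2].max()-tcp[2]).round(4),"zmin",(q[:,2].min()-tcp[2]).round(4))
if __name__=="__main__":
    d=get_image("wrist");held(cloud(d),d["img"],observe()["position"])
E
python3 held.py
```

```text
rel foot [ 0.0082  0.0003 -0.0133] [0.018 0.031 0.018] rel stub [0.0014 0.0001 0.0147] [0.022 0.037 0.025]
top face n [-0.277  0.018  0.961] 37 zmax 0.0273 zmin -0.0224
```

Run:
```python
from h import *
d=get_image("scene");p=observe()["position"]
K=np.array(d["camera_matrix"]);R=np.array(d["rotation"]).T
uv=cv2.projectPoints(np.array([p]),R,-R@np.array(d["eye"]),K,np.array(d["dist_coeffs"]))[0].ravel();print(uv)
u,v=uv.astype(int);cv2.imwrite("pics/s1.png",cv2.resize(d["img"][max(v-60,0):v+60,u-80:u+80],None,fx=5,fy=5,interpolation=cv2.INTER_CUBIC))
```

```text
[325.074731   249.00034202]
```

View pics/s1.png

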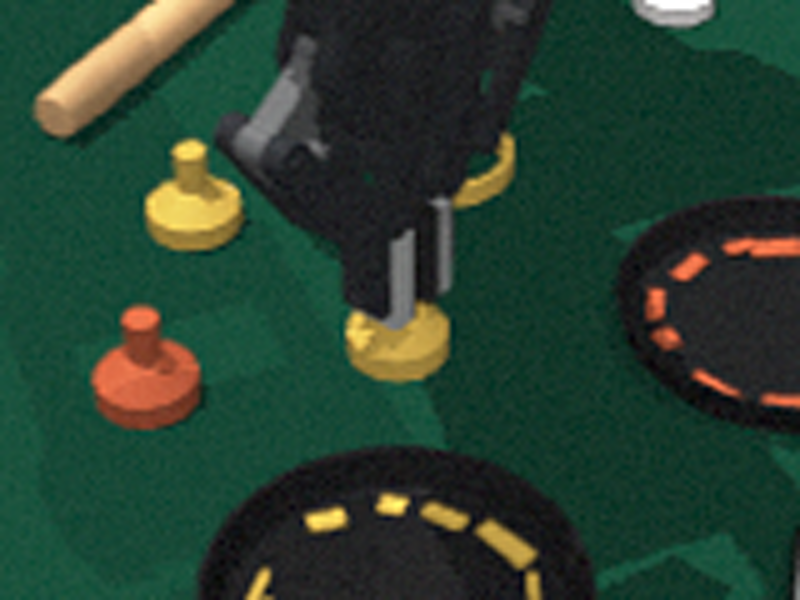

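The scene crop shows the button upright in the fingers, foot level at (400,345). I'm lowering it into the far half of the brass dish.

```bash
python3 -m pendant '[[[0.3,-0.04,0.3],[0,0,0]],[[0.18,0,0.8],[0,0,0]],[[0,0,0.8],[0,0,0]],[[0,0,0.7],[0,0,0]],[[0,0,0.35],[0,0,0]],[[0,0,0.15],[0,0,0]],[[0,0,0.05],[0,0,0]],[[0,0,0],[0,0,0]]]'
python3 -m pendant '[[[0,0,0],[0,0,0]],[[0,0,0],[0,0,0]],[[0,0,0],[0,0,0]]]' 0.35
python3 -m pendant '[[[0,0,-0.3],[0,0,0]],[[0,0,-1],[0,0,0]],[[0,0,-1],[0,0,0]],[[0,0,-0.6],[0,0,0]],[[0,0,0],[0,0,0]]]' 0.45
python3 - <<'E'
from h import *
d=get_image("wrist");cv2.imwrite("pics/w3.png",d["img"]);P=cloud(d);q=P.reshape(-1,3)
f=q[(np.hypot(q[:,0]-.669,q[:,1]+.2265)<.026)&(q[:,2]>.010)&(q[:,2]<.06)];t=f[f[:,2]>.026]
m=lambda a:((a.max(0)+a.min(0))/2).round(4)
print(m(f),np.ptp(f,axis=0).round(3),m(t),np.ptp(t,axis=0).round(3))
E
```

```text
time_s: 6.95
position: [0.6683, -0.2268, 0.0262]
tool_rot: [[1.0, -0.001, 0.001], [-0.001, -1.0, -0.001], [0.001, 0.001, -1.0]]
ft_force: [-0.3, 0.5, -0.3]
grip_width: 0.0098
gripper_force: 39.0
time_s: 7.32
position: [0.668, -0.2267, 0.0256]
tool_rot: [[1.0, -0.001, 0.0], [-0.001, -1.0, -0.0], [0.0, 0.0, -1.0]]
ft_force: [-0.2, 0.1, -0.1]
grip_width: 0.0301
gripper_force: 0.0
time_s: 7.95
position: [0.6686, -0.227, 0.1441]
tool_rot: [[1.0, -0.0, 0.004], [-0.0, -1.0, -0.002], [0.004, 0.002, -1.0]]
ft_force: [-0.1, -0.2, 0.2]
grip_width: 0.0384
gripper_force: 0.0
[ 0.6693 -0.2263  0.0247] [0.031 0.03  0.029] [ 0.6694 -0.2263  0.0331] [0.011 0.011 0.013]
```

View pics/w3.png

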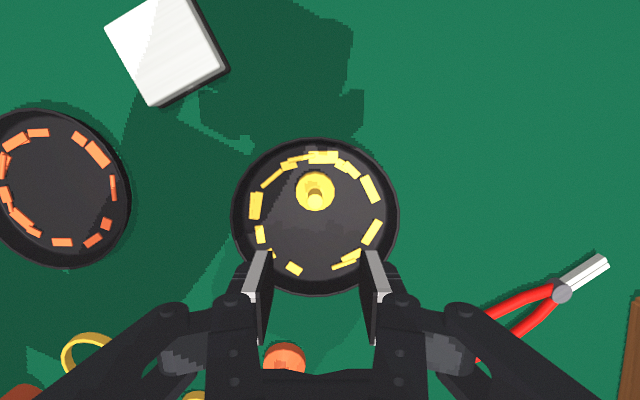

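Brass small stands flat at (315,192), clear of all the clippings. Next is brass large at (0.4287,-0.1032).

```bash
python3 -m pendant '[[[-0.6,-0.3,0],[0,0,0]],[[-0.9,-0.46,0],[0,0,0]],[[-0.95,-0.5,0],[0,0,0]],[[-0.95,-0.5,0],[0,0,0]],[[-0.95,-0.5,0],[0,0,0]],[[-0.9,-0.46,0],[0,0,0]],[[-0.7,-0.36,0],[0,0,0]],[[0,0,0],[0,0,0]]]' 0.45 60
python3 - <<'E'
from h import *
d=get_image("wrist");q=cloud(d).reshape(-1,3);c=(.4287,-.1032)
f=q[(np.hypot(q[:,0]-c[0],q[:,1]-c[1])<.032)&(q[:,2]>.005)&(q[:,2]<.06)];t=f[f[:,2]>.025]
m=lambda a:((a.max(0)+a.min(0))/2).round(4)
print(m(f),np.ptp(f,axis=0).round(3),m(t),np.ptp(t,axis=0).round(3),observe()["position"])
E
```

```text
time_s: 9.0
position: [0.428, -0.1021, 0.1406]
tool_rot: [[1.0, -0.0, -0.003], [-0.0, -1.0, 0.001], [-0.003, -0.001, -1.0]]
ft_force: [-0.3, -0.4, 0.9]
grip_width: 0.0381
gripper_force: 0.0
[ 0.428  -0.1026  0.0227] [0.041 0.041 0.035] [ 0.4283 -0.1025  0.0327] [0.013 0.013 0.015] [ 0.42938876 -0.10296024  0.14078909]
```

```bash
python3 -m pendant '[[[-0.04,-0.015,0.5],[0,0,0]],[[0,0,0.8],[0,0,0]],[[0,0,0.8],[0,0,0]],[[0,0,0.5],[0,0,0]],[[0,0,0.25],[0,0,0]],[[0,0,0.1],[0,0,0]],[[0,0,0],[0,0,0]]]'
python3 -m pendant '[[[0,0,0],[0,0,0]],[[0,0,0],[0,0,0]],[[0,0,0],[0,0,0]],[[0,0,0],[0,0,0]],[[0,0,0],[0,0,0]],[[0,0,0],[0,0,0]]]' 0 60
python3 -m pendant '[[[0,0,-0.2],[0,0,0]],[[0,0,-0.6],[0,0,0]],[[0,0,-1],[0,0,0]],[[0,0,-0.8],[0,0,0]],[[0,0,-0.4],[0,0,0]],[[0,0,0],[0,0,0]]]'
```

```text
time_s: 9.93
position: [0.4287, -0.1029, 0.0235]
tool_rot: [[1.0, -0.001, 0.0], [-0.001, -1.0, -0.0], [0.0, 0.0, -1.0]]
ft_force: [-0.3, 0.4, 0.5]
grip_width: 0.0386
gripper_force: 0.0
time_s: 10.68
position: [0.4287, -0.1027, 0.024]
tool_rot: [[1.0, -0.001, 0.001], [-0.001, -1.0, -0.001], [0.001, 0.001, -1.0]]
ft_force: [-0.8, 2.4, 5.7]
grip_width: 0.0113
gripper_force: 58.5
time_s: 11.42
position: [0.4286, -0.1028, 0.1444]
tool_rot: [[1.0, -0.001, 0.002], [-0.001, -1.0, -0.001], [0.002, 0.001, -1.0]]
ft_force: [-0.8, -0.4, -1.5]
grip_width: 0.0112
gripper_force: 58.6
```

```bash
python3 -m pendant '[[[0.5,0.3,0],[0,0,0]],[[0.75,0.48,0],[0,0,0]],[[0.8,0.5,0],[0,0,0]],[[0.8,0.5,0],[0,0,0]],[[0.8,0.5,0],[0,0,0]],[[0.75,0.47,0],[0,0,0]],[[0.55,0.34,0],[0,0,0]],[[0,0,0],[0,0,0]]]'
python3 held.py
python3 - <<'E'
from dish import *
print(rimfit(cloud(get_image("wrist")),(.6455,-.2262)),observe()["position"])
E
```

```text
time_s: 12.42
position: [0.6266, -0.227, 0.1412]
tool_rot: [[1.0, -0.001, -0.002], [-0.001, -1.0, 0.001], [-0.002, -0.001, -1.0]]
ft_force: [0.2, -0.3, -1.3]
grip_width: 0.0117
gripper_force: 58.7
rel foot [ 0.0098 -0.0006 -0.0152] [0.023 0.041 0.022] rel stub [ 0.0016 -0.0007  0.0148] [0.023 0.038 0.026]
top face n [-0.052 -0.028 -0.998] 34 zmax 0.0276 zmin -0.0264
(array([ 0.6455, -0.2263]), np.float64(0.0674), 2490) [ 0.62557021 -0.22597298  0.14204671]
```

```bash
python3 -m pendant '[[[0,0,0.4],[0,0,0]],[[0,0,0.8],[0,0,0]],[[0,0,0.8],[0,0,0]],[[0,0,0.5],[0,0,0]],[[0,0,0.25],[0,0,0]],[[0,0,0.12],[0,0,0]],[[0,0,0],[0,0,0]]]'
python3 -m pendant '[[[0,0,0],[0,0,0]],[[0,0,0],[0,0,0]],[[0,0,0],[0,0,0]]]' 0.35
python3 -m pendant '[[[0,0,-0.3],[0,0,0]],[[0,0,-1],[0,0,0]],[[0,0,-1],[0,0,0]],[[0,0,-0.6],[0,0,0]],[[0,0,0],[0,0,0]]]' 0.45
python3 - <<'E'
from h import *
d=get_image("wrist");cv2.imwrite("pics/w4.png",d["img"]);q=cloud(d).reshape(-1,3)
m=lambda a:((a.max(0)+a.min(0))/2).round(4)
for c,r in [((.6693,-.2263),.02),((.6262,-.2263),.022)]:
    f=q[(np.hypot(q[:,0]-c[0],q[:,1]-c[1])<r)&(q[:,2]>.010)&(q[:,2]<.06)];t=f[f[:,2]>.028]
    print(m(f),np.ptp(f,axis=0).round(3),m(t),np.ptp(t,axis=0).round(3),f[:,2].max())
E
```

```text
time_s: 13.4
position: [0.6264, -0.2265, 0.029]
tool_rot: [[1.0, -0.001, 0.001], [-0.001, -1.0, -0.0], [0.001, 0.0, -1.0]]
ft_force: [0.1, 0.3, -1.9]
grip_width: 0.0111
gripper_force: 58.8
time_s: 13.78
position: [0.6264, -0.2265, 0.0289]
tool_rot: [[1.0, -0.001, 0.001], [-0.001, -1.0, -0.0], [0.001, 0.0, -1.0]]
ft_force: [-0.2, -0.4, 0.6]
grip_width: 0.0302
gripper_force: 0.0
time_s: 14.4
position: [0.627, -0.2268, 0.1473]
tool_rot: [[1.0, -0.001, 0.004], [-0.001, -1.0, -0.003], [0.004, 0.003, -1.0]]
ft_force: [0.1, 0.5, 0.9]
grip_width: 0.0382
gripper_force: 0.0
[ 0.6688 -0.2265  0.0245] [0.032 0.03  0.029] [ 0.6692 -0.2262  0.0335] [0.011 0.011 0.011] 0.038992485132060856
[ 0.6261 -0.2265  0.0269] [0.041 0.041 0.034] [ 0.6263 -0.2262  0.036 ] [0.013 0.013 0.016] 0.04379419700434539
```

View pics/w4.png

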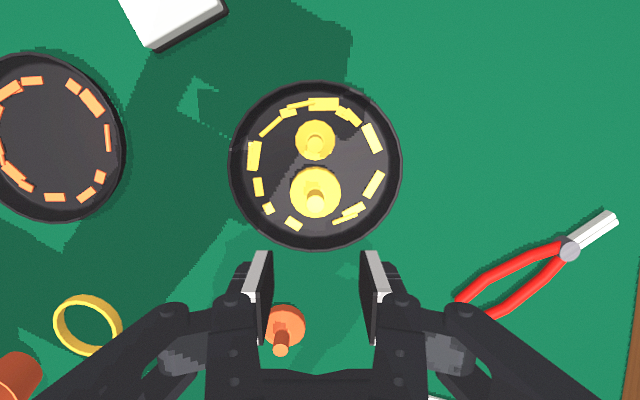

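Both brass buttons stand flat at (315,140) and (316,192), clear of the clippings. Next is copper large at (0.492,-0.196).

```bash
python3 -m pendant '[[[-0.5,-0.15,0],[0,0,0]],[[-0.8,-0.2,0],[0,0,0]],[[-0.8,-0.2,0],[0,0,0]],[[-0.8,-0.2,0],[0,0,0]],[[-0.45,0,0],[0,0,0]],[[0,0,0],[0,0,0]]]' 0.45 60
python3 -m pendant '[[[0,0,0.5],[0,0,0]],[[0,0,0.8],[0,0,0]],[[0,0,0.8],[0,0,0]],[[0,0,0.5],[0,0,0]],[[0,0,0.28],[0,0,0]],[[0,0,0.15],[0,0,0]],[[0,0,0],[0,0,0]]]'
python3 -m pendant '[[[0,0,0],[0,0,0]],[[0,0,0],[0,0,0]],[[0,0,0],[0,0,0]],[[0,0,0],[0,0,0]],[[0,0,0],[0,0,0]],[[0,0,0],[0,0,0]]]' 0 60
python3 -m pendant '[[[0,0,-0.2],[0,0,0]],[[0,0,-0.6],[0,0,0]],[[0,0,-1],[0,0,0]],[[0,0,-0.8],[0,0,0]],[[0,0,-0.4],[0,0,0]],[[0,0,0],[0,0,0]]]'
```

```text
time_s: 15.2
position: [0.4913, -0.196, 0.1438]
tool_rot: [[1.0, -0.001, -0.002], [-0.001, -1.0, 0.001], [-0.002, -0.001, -1.0]]
ft_force: [0.2, 0.6, -0.6]
grip_width: 0.0384
gripper_force: 0.0
time_s: 16.08
position: [0.4925, -0.1964, 0.0233]
tool_rot: [[1.0, -0.001, 0.0], [-0.001, -1.0, -0.0], [0.0, 0.0, -1.0]]
ft_force: [-0.4, -0.4, 0.0]
grip_width: 0.0384
gripper_force: 0.0
time_s: 16.82
position: [0.4926, -0.1965, 0.0239]
tool_rot: [[1.0, -0.001, 0.001], [-0.001, -1.0, -0.001], [0.001, 0.001, -1.0]]
ft_force: [-0.1, 0.9, 5.3]
grip_width: 0.0115
gripper_force: 58.6
time_s: 17.58
position: [0.4925, -0.1965, 0.1443]
tool_rot: [[1.0, -0.001, 0.002], [-0.001, -1.0, -0.001], [0.002, 0.001, -1.0]]
ft_force: [-0.6, -0.1, -1.4]
grip_width: 0.0111
gripper_force: 58.7
```

```bash
python3 -m pendant '[[[0.4,-0.5,0],[0,0,0]],[[0.6,-0.75,0],[0,0,0]],[[0.65,-0.77,0],[0,0,0]],[[0.65,-0.77,0],[0,0,0]],[[0.65,-0.77,0],[0,0,0]],[[0.6,-0.71,0],[0,0,0]],[[0.42,-0.5,0],[0,0,0]],[[0,0,0],[0,0,0]]]'
python3 held.py
python3 - <<'E'
from dish import *
print(rimfit(cloud(get_image("wrist")),(.67,-.005)),observe()["position"])
E
```

```text
time_s: 18.58
position: [0.6513, -0.0042, 0.1415]
tool_rot: [[1.0, 0.002, -0.002], [0.002, -1.0, 0.001], [-0.002, -0.001, -1.0]]
ft_force: [0.8, -0.9, -1.9]
grip_width: 0.0111
gripper_force: 58.7
rel foot [ 0.0096  0.0011 -0.0149] [0.022 0.041 0.022] rel stub [0.0021 0.0005 0.0156] [0.022 0.038 0.027]
top face n [ 0.123  0.025 -0.992] 41 zmax 0.0291 zmin -0.0258
(array([ 0.6705, -0.0045]), np.float64(0.0674), 2496) [ 0.65056768 -0.00588028  0.14212253]
```

```bash
python3 -m pendant '[[[0,-0.01,0.4],[0,0,0]],[[0,0,0.8],[0,0,0]],[[0,0,0.8],[0,0,0]],[[0,0,0.5],[0,0,0]],[[0,0,0.25],[0,0,0]],[[0,0,0.12],[0,0,0]],[[0,0,0],[0,0,0]]]'
python3 -m pendant '[[[0,0,0],[0,0,0]],[[0,0,0],[0,0,0]],[[0,0,0],[0,0,0]]]' 0.35
python3 -m pendant '[[[0,0,-0.3],[0,0,0]],[[0,0,-1],[0,0,0]],[[0,0,-1],[0,0,0]],[[0,0,-0.6],[0,0,0]],[[0,0,0],[0,0,0]]]' 0.45
python3 - <<'E'
from h import *
d=get_image("wrist");q=cloud(d).reshape(-1,3)
m=lambda a:((a.max(0)+a.min(0))/2).round(4)
for c,r in [((.651,-.005),.022)]:
    f=q[(np.hypot(q[:,0]-c[0],q[:,1]-c[1])<r)&(q[:,2]>.010)&(q[:,2]<.06)];t=f[f[:,2]>.028]
    print(m(f),np.ptp(f,axis=0).round(3),m(t),np.ptp(t,axis=0).round(3),f[:,2].max())
E
```

```text
time_s: 19.55
position: [0.6514, -0.0054, 0.0289]
tool_rot: [[1.0, -0.001, 0.001], [-0.001, -1.0, -0.0], [0.001, 0.0, -1.0]]
ft_force: [0.5, 0.3, -1.5]
grip_width: 0.0113
gripper_force: 58.7
time_s: 19.92
position: [0.6514, -0.0053, 0.0289]
tool_rot: [[1.0, -0.001, 0.001], [-0.001, -1.0, -0.0], [0.001, 0.0, -1.0]]
ft_force: [0.8, 0.4, 0.4]
grip_width: 0.0299
gripper_force: 0.0
time_s: 20.55
position: [0.652, -0.0054, 0.1472]
tool_rot: [[1.0, -0.0, 0.005], [-0.0, -1.0, -0.001], [0.005, 0.001, -1.0]]
ft_force: [0.2, 0.0, -0.3]
grip_width: 0.0382
gripper_force: 0.0
[ 0.6506 -0.0048  0.0271] [0.042 0.041 0.034] [ 0.6507 -0.0048  0.0362] [0.014 0.014 0.016] 0.04413772982695435
```

```bash
python3 -m pendant '[[[-0.5,-0.6,0],[0,0,0]],[[-0.7,-0.95,0],[0,0,0]],[[-0.7,-0.95,0],[0,0,0]],[[-0.7,-0.95,0],[0,0,0]],[[-0.7,-0.95,0],[0,0,0]],[[-0.7,-0.95,0],[0,0,0]],[[-0.7,-0.95,0],[0,0,0]],[[-0.6,-0.92,0],[0,0,0]]]' 0.45 40
python3 -m pendant '[[[0,0,0],[0,0,0]],[[0,0,0],[0,0,0]]]'
python3 - <<'E'
from h import *
d=get_image("wrist");q=cloud(d).reshape(-1,3);c=(.4385,.284)
f=q[(np.hypot(q[:,0]-c[0],q[:,1]-c[1])<.03)&(q[:,2]>.005)&(q[:,2]<.06)];t=f[f[:,2]>.022]
m=lambda a:((a.max(0)+a.min(0))/2).round(4)
print(m(f),np.ptp(f,axis=0).round(3),m(t),np.ptp(t,axis=0).round(3),observe()["position"])
E
```

```text
time_s: 21.6
position: [0.4377, 0.2846, 0.1434]
tool_rot: [[1.0, -0.001, -0.002], [-0.001, -1.0, -0.001], [-0.002, 0.001, -1.0]]
ft_force: [1.0, -0.3, 0.2]
grip_width: 0.0379
gripper_force: 0.0
time_s: 21.85
position: [0.4393, 0.2833, 0.1438]
tool_rot: [[1.0, -0.0, -0.001], [-0.0, -1.0, -0.001], [-0.001, 0.001, -1.0]]
ft_force: [0.4, -0.2, -0.3]
grip_width: 0.0382
gripper_force: 0.0
[0.4388 0.2854 0.02  ] [0.031 0.031 0.03 ] [0.4391 0.2857 0.0287] [0.012 0.011 0.013] [0.43964555 0.28304072 0.1439356 ]
```

```bash
python3 -m pendant '[[[0,-0.035,0.5],[0,0,0]],[[0,0,0.8],[0,0,0]],[[0,0,0.8],[0,0,0]],[[0,0,0.55],[0,0,0]],[[0,0,0.32],[0,0,0]],[[0,0,0.15],[0,0,0]],[[0,0,0],[0,0,0]]]'
python3 -m pendant '[[[0,0,0],[0,0,0]],[[0,0,0],[0,0,0]],[[0,0,0],[0,0,0]],[[0,0,0],[0,0,0]],[[0,0,0],[0,0,0]],[[0,0,0],[0,0,0]]]' 0 40
python3 -m pendant '[[[0,0,-0.2],[0,0,0]],[[0,0,-0.6],[0,0,0]],[[0,0,-1],[0,0,0]],[[0,0,-0.9],[0,0,0]],[[0,0,-0.4],[0,0,0]],[[0,0,0],[0,0,0]]]'
```

```text
time_s: 22.78
position: [0.4397, 0.2849, 0.0199]
tool_rot: [[1.0, -0.001, 0.0], [-0.001, -1.0, 0.0], [0.0, -0.0, -1.0]]
ft_force: [0.3, -0.5, 0.1]
grip_width: 0.0384
gripper_force: 0.0
time_s: 23.52
position: [0.4397, 0.2853, 0.0205]
tool_rot: [[1.0, -0.0, 0.001], [-0.0, -1.0, 0.001], [0.001, -0.001, -1.0]]
ft_force: [-1.0, 0.6, 5.9]
grip_width: 0.0099
gripper_force: 39.1
time_s: 24.28
position: [0.4396, 0.2852, 0.1448]
tool_rot: [[1.0, -0.0, 0.002], [-0.0, -1.0, 0.001], [0.002, -0.001, -1.0]]
ft_force: [-1.2, 0.5, -0.9]
grip_width: 0.0097
gripper_force: 39.0
```

```bash
python3 -m pendant '[[[0.5,0.6,0],[0,0,0]],[[0.8,0.9,0],[0,0,0]],[[0.85,0.95,0],[0,0,0]],[[0.85,0.95,0],[0,0,0]],[[0.85,0.95,0],[0,0,0]],[[0.85,0.95,0],[0,0,0]],[[0.85,0.95,0],[0,0,0]],[[0.5,0.6,0],[0,0,0]]]'
python3 -m pendant '[[[0.325,0.4,0],[0,0,0]],[[0,0,0],[0,0,0]],[[0,0,0],[0,0,0]]]'
python3 held.py
python3 - <<'E'
from dish import *
print(rimfit(cloud(get_image("wrist")),(.67,-.005)),observe()["position"])
E
```

```text
time_s: 25.28
position: [0.6819, 0.0089, 0.1418]
tool_rot: [[1.0, -0.002, -0.002], [-0.002, -1.0, 0.0], [-0.002, -0.0, -1.0]]
ft_force: [-0.9, 0.4, -1.1]
grip_width: 0.0098
gripper_force: 39.0
time_s: 25.65
position: [0.6935, -0.0043, 0.1429]
tool_rot: [[1.0, -0.0, -0.002], [-0.0, -1.0, 0.0], [-0.002, -0.0, -1.0]]
ft_force: [-0.3, 1.0, -1.0]
grip_width: 0.0097
gripper_force: 39.0
rel foot [ 0.0072 -0.0001 -0.0134] [0.017 0.031 0.019] rel stub [ 0.0013 -0.0003  0.016 ] [0.023 0.037 0.028]
top face n [-0.253 -0.014 -0.967] 24 zmax 0.03 zmin -0.0228
(array([ 0.6708, -0.0046]), np.float64(0.0672), 1951) [ 0.69361924 -0.00404126  0.14359706]
```

```bash
python3 -m pendant '[[[0,0,0.4],[0,0,0]],[[0,0,0.8],[0,0,0]],[[0,0,0.8],[0,0,0]],[[0,0,0.55],[0,0,0]],[[0,0,0.3],[0,0,0]],[[0,0,0.12],[0,0,0]],[[0,0,0],[0,0,0]]]'
python3 -m pendant '[[[0,0,0],[0,0,0]],[[0,0,0],[0,0,0]],[[0,0,0],[0,0,0]]]' 0.35
python3 -m pendant '[[[0,0,-0.3],[0,0,0]],[[0,0,-1],[0,0,0]],[[0,0,-1],[0,0,0]],[[0,0,-0.6],[0,0,0]],[[0,0,0],[0,0,0]]]' 0.45
python3 - <<'E'
from h import *
d=get_image("wrist");cv2.imwrite("pics/w5.png",d["img"]);q=cloud(d).reshape(-1,3)
m=lambda a:((a.max(0)+a.min(0))/2).round(4)
for c,r in [((.694,-.0047),.02),((.651,-.005),.022)]:
    f=q[(np.hypot(q[:,0]-c[0],q[:,1]-c[1])<r)&(q[:,2]>.010)&(q[:,2]<.06)];t=f[f[:,2]>.028]
    print(m(f),np.ptp(f,axis=0).round(3),m(t),np.ptp(t,axis=0).round(3),f[:,2].max())
E
```

```text
time_s: 26.62
position: [0.6945, -0.005, 0.0255]
tool_rot: [[1.0, -0.0, 0.001], [-0.0, -1.0, -0.0], [0.001, 0.0, -1.0]]
ft_force: [0.7, 0.2, -0.5]
grip_width: 0.0098
gripper_force: 39.1
time_s: 27.0
position: [0.6943, -0.0051, 0.0252]
tool_rot: [[1.0, -0.001, 0.001], [-0.001, -1.0, -0.0], [0.001, 0.0, -1.0]]
ft_force: [-0.5, 0.8, -0.8]
grip_width: 0.03
gripper_force: 0.0
time_s: 27.62
position: [0.695, -0.0052, 0.1437]
tool_rot: [[1.0, -0.001, 0.005], [-0.001, -1.0, -0.001], [0.005, 0.001, -1.0]]
ft_force: [0.2, -0.0, -0.3]
grip_width: 0.0384
gripper_force: 0.0
[ 0.694  -0.0047  0.0248] [0.031 0.031 0.029] [ 0.6938 -0.0051  0.0337] [0.012 0.011 0.011] 0.03948895096979216
[ 0.6516 -0.0051  0.0271] [0.041 0.04  0.034] [ 0.651  -0.005   0.0363] [0.013 0.013 0.016] 0.044237072420465484
```

View pics/w5.png

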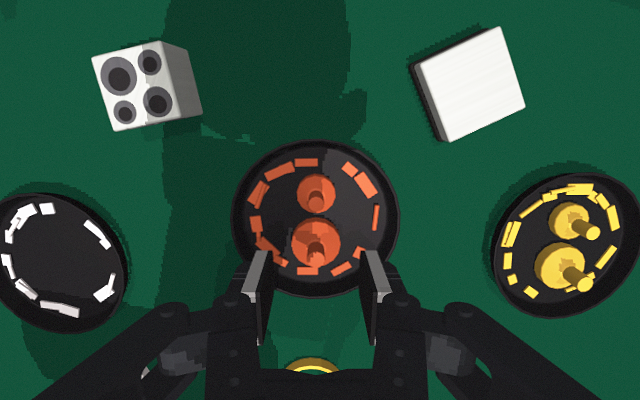

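Both copper buttons stand flat at (315,193) and (316,243). Next is silver.

```bash
python3 -m pendant '[[[-0.5,-0.5,0],[0,0,0]],[[-0.8,-0.75,0],[0,0,0]],[[-0.8,-0.75,0],[0,0,0]],[[-0.8,-0.75,0],[0,0,0]],[[-0.8,-0.75,0],[0,0,0]],[[-0.8,-0.75,0],[0,0,0]],[[-0.5,-0.55,0],[0,0,0]],[[0,0,0],[0,0,0]]]' 0.45 60
python3 -m pendant '[[[0,0,0],[0,0,0]]]'
python3 - <<'E'
from h import *
d=get_image("wrist");cv2.imwrite("pics/w6.png",d["img"]);q=cloud(d).reshape(-1,3);c=(.4935,.187)
f=q[(np.hypot(q[:,0]-c[0],q[:,1]-c[1])<.032)&(q[:,2]>.005)&(q[:,2]<.06)];t=f[f[:,2]>.025]
m=lambda a:((a.max(0)+a.min(0))/2).round(4)
print(m(f),np.ptp(f,axis=0).round(3),m(t),np.ptp(t,axis=0).round(3),observe()["position"])
E
```

```text
time_s: 28.68
position: [0.4926, 0.1881, 0.14]
tool_rot: [[1.0, 0.002, -0.003], [0.002, -1.0, -0.0], [-0.003, 0.0, -1.0]]
ft_force: [0.5, -0.2, 0.4]
grip_width: 0.0386
gripper_force: 0.0
time_s: 28.8
position: [0.4946, 0.1866, 0.1403]
tool_rot: [[1.0, -0.001, -0.001], [-0.001, -1.0, -0.0], [-0.001, 0.0, -1.0]]
ft_force: [-0.4, 0.4, 0.1]
grip_width: 0.0383
gripper_force: 0.0
[0.4939 0.188  0.0231] [0.041 0.041 0.036] [0.4939 0.1879 0.0332] [0.014 0.014 0.016] [0.49476454 0.18642941 0.14036359]
```

View pics/w6.png

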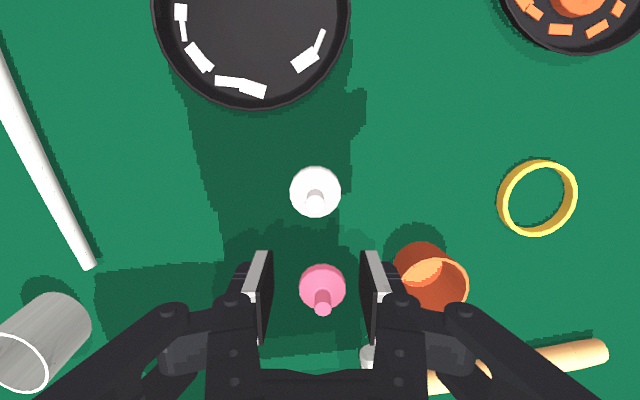

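White silver is at (315,192) below the tool, with pink nearer at (322,287). Grasping the silver.

```bash
python3 -m pendant '[[[0,-0.02,0.5],[0,0,0]],[[0,0,0.8],[0,0,0]],[[0,0,0.8],[0,0,0]],[[0,0,0.5],[0,0,0]],[[0,0,0.24],[0,0,0]],[[0,0,0.1],[0,0,0]],[[0,0,0],[0,0,0]]]'
python3 -m pendant '[[[0,0,0],[0,0,0]],[[0,0,0],[0,0,0]],[[0,0,0],[0,0,0]],[[0,0,0],[0,0,0]],[[0,0,0],[0,0,0]],[[0,0,0],[0,0,0]]]' 0 60
python3 -m pendant '[[[0,0,-0.2],[0,0,0]],[[0,0,-0.6],[0,0,0]],[[0,0,-1],[0,0,0]],[[0,0,-0.8],[0,0,0]],[[0,0,-0.4],[0,0,0]],[[0,0,0],[0,0,0]]]'
python3 -m pendant '[[[0.5,-0.15,0],[0,0,0]],[[0.8,-0.3,0],[0,0,0]],[[0.8,-0.3,0],[0,0,0]],[[0.8,-0.3,0],[0,0,0]],[[0.45,-0.05,0],[0,0,0]],[[0,0,0],[0,0,0]],[[0,0,0],[0,0,0]]]'
python3 - <<'E'
from dish import *
print(rimfit(cloud(get_image("wrist")),(.628,.231)),observe()["position"])
E
```

```text
time_s: 29.72
position: [0.4947, 0.1877, 0.0236]
tool_rot: [[1.0, -0.001, 0.001], [-0.001, -1.0, 0.0], [0.001, -0.0, -1.0]]
ft_force: [-0.4, 0.6, 0.9]
grip_width: 0.0383
gripper_force: 0.0
time_s: 30.48
position: [0.4947, 0.1877, 0.0241]
tool_rot: [[1.0, -0.0, 0.001], [-0.0, -1.0, -0.0], [0.001, 0.0, -1.0]]
ft_force: [-1.5, -1.8, 7.0]
grip_width: 0.0112
gripper_force: 58.5
time_s: 31.22
position: [0.4945, 0.188, 0.1443]
tool_rot: [[1.0, -0.0, 0.002], [-0.0, -1.0, 0.0], [0.002, -0.0, -1.0]]
ft_force: [-0.4, -0.5, -3.2]
grip_width: 0.0112
gripper_force: 58.5
time_s: 32.1
position: [0.6274, 0.2317, 0.1424]
tool_rot: [[1.0, -0.0, -0.002], [-0.0, -1.0, -0.0], [-0.002, 0.0, -1.0]]
ft_force: [-0.1, -0.1, -1.4]
grip_width: 0.011
gripper_force: 58.7
(array([0.6285, 0.2321]), np.float64(0.0674), 2283) [0.62744907 0.23169234 0.14287672]
```

```bash
python3 -m pendant '[[[0,0,0.4],[0,0,0]],[[0,0,0.8],[0,0,0]],[[0,0,0.8],[0,0,0]],[[0,0,0.5],[0,0,0]],[[0,0,0.25],[0,0,0]],[[0,0,0.12],[0,0,0]],[[0,0,0],[0,0,0]]]'
python3 -m pendant '[[[0,0,0],[0,0,0]],[[0,0,0],[0,0,0]],[[0,0,0],[0,0,0]]]' 0.35
python3 -m pendant '[[[0,0,-0.3],[0,0,0]],[[0,0,-1],[0,0,0]],[[0,0,-1],[0,0,0]],[[0,0,-1],[0,0,0]],[[-0.8,0,-0.6],[0,0,0]],[[-0.8,0,0],[0,0,0]],[[0,0,0],[0,0,0]],[[0,0,0],[0,0,0]]]' 0.45
python3 - <<'E'
from h import *
d=get_image("wrist");q=cloud(d).reshape(-1,3)
m=lambda a:((a.max(0)+a.min(0))/2).round(4)
for c,r in [((.6285,.2321),.025)]:
    f=q[(np.hypot(q[:,0]-c[0],q[:,1]-c[1])<r)&(q[:,2]>.010)&(q[:,2]<.06)];t=f[f[:,2]>.028]
    print(m(f),np.ptp(f,axis=0).round(3),m(t),np.ptp(t,axis=0).round(3),f[:,2].max())
d=get_image("top");cv2.imwrite("pics/t2.png",cv2.resize(d["img"][90:290,170:480],None,fx=2.5,fy=2.5))
d=get_image("scene");cv2.imwrite("pics/s2.png",cv2.resize(d["img"][130:360,160:480],None,fx=2.4,fy=2.4))
E
```

```text
time_s: 33.02
position: [0.6286, 0.2318, 0.029]
tool_rot: [[1.0, -0.001, 0.001], [-0.001, -1.0, 0.0], [0.001, -0.0, -1.0]]
ft_force: [0.6, -0.3, -1.3]
grip_width: 0.0112
gripper_force: 58.7
time_s: 33.4
position: [0.6286, 0.2318, 0.029]
tool_rot: [[1.0, -0.001, 0.001], [-0.001, -1.0, 0.0], [0.001, -0.0, -1.0]]
ft_force: [-0.9, 0.4, -1.0]
grip_width: 0.0301
gripper_force: 0.0
time_s: 34.4
position: [0.5649, 0.2318, 0.1851]
tool_rot: [[1.0, -0.001, 0.001], [-0.001, -1.0, 0.0], [0.001, -0.0, -1.0]]
ft_force: [0.3, 0.2, 0.2]
grip_width: 0.0384
gripper_force: 0.0
[0.6273 0.2316 0.0276] [0.04  0.04  0.034] [0.6281 0.2316 0.0385] [0.013 0.013 0.012] 0.04442918902288573
```

View pics/t2.png

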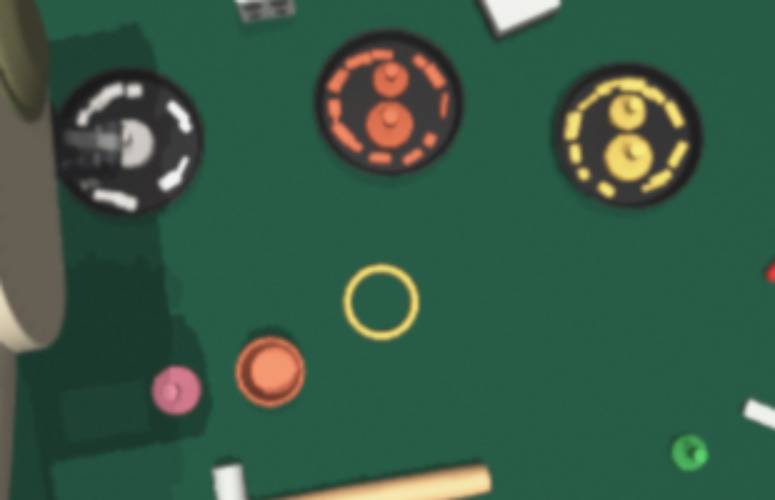

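View pics/s2.png

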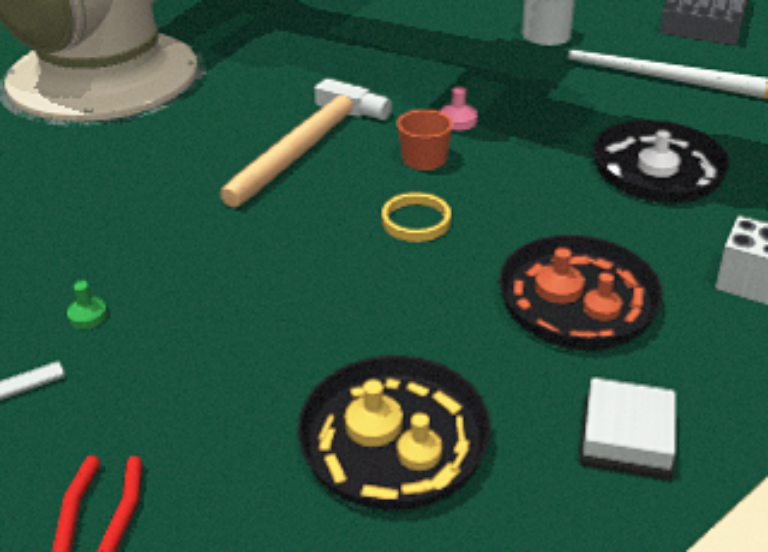

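Both views show all five buttons standing stub up in their own dishes: silver at (660,155), copper at (560,278) and (603,300), brass at (374,415) and (420,447). The cup, bangle, pink and green pieces look unmoved, and the arm is clear.

```bash
python3 -c "
from rig import *
print(close_job())"
```

```text
the job is handed in; nothing more can be done
None
```

All five buttons stand stub up on the floors of their own metals' dishes, the cup and bangle were left where they were, and the job was handed in at about 34.6 s; no verdict was returned.

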